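# Return the calibration weights to their fitted block

### The arm

A 6-joint arm with a two-finger parallel gripper is mounted at the origin on a cart in front of the work surface, level with it; the furniture and walls round the work are solid. World frame = base frame: x ahead of the robot, y to its left, z up, the work surface at z = 0. Lengths are in m, angles in rad, forces in N, time in s.
With the tool pointing down it reaches from about 0.325 to 0.775 m from the base axis. Payload 5.5 kg.
Tool frame: the origin (TCP) lies at the very end of the fingers, on their centre line; the grasp point (between the pads) lies 19 mm behind it; z points along the fingers, y is the line along which they close (so a half turn about z gives the same grasp; the last joint's range is limited). The gripper opens to 85 mm and grips with 20 to 120 N. Pads are 22 mm wide; open, the fingers measure 114 mm over their backs; the gripper's body (76 mm by 85 mm) begins 54 mm behind the grasp point. The pads swing forward as they close: fully open they stand 13 mm farther back than shut.
Start: joints at [-1.241, 0.091, 1.231, -0, 1.82, -0.057], TCP at [0.226, -0.556, 0.231] pointing down, gripper open.
Joint ranges: [-2.87, 2.87], [-0.86, 2.18], [0.17, 2.46], [-1.51, 4.65], [0.06, 2.69], [-2.65, 2.65]. Speed limits (rad/s): [2.57, 2.57, 3.01, 3.14, 3.14, 3.14].

### API

Orientations are given as a rotation vector (axis times angle).
In Python, from bench import r gives the robot as it stands.
- The arm moves only by the tool carry_out, never from a script. Its argument "deltas" is a list of rows, each an object with "rotation": the turn, a rotation vector about the world's x, y, z in degrees, a list of three; "offset": the shift along the world's x, y, z in m, a list of three; "grip": the opening, from 0 (shut) to 1 (fully open). A call has 1 to 8 rows; each row shifts and turns the commanded pose from where the row before left it; what a row does not reach is not made up. A row lasts 1/10 s, in which the tool goes at most 50 mm and 8.59 degrees, less where a joint would pass 70% of its speed; a pose out of reach is approached as far as the arm can. A call with a gripper value outside its range is refused whole. The fingers move at their own pace and stop on an object; "grip_force" is the grip in N (left out, the last holds). Time passes only in rows, so rows that do not move let the fingers close. It gives the time, the measured TCP pose, the force, the opening and the grip force at its end, in the units of the state.
- r.read_state(): the state, without advancing time (a new reading comes with each control period).
- r.grab_frame(name): name is "scene" or "side" or "wrist"; returns (picture, depth): 480x640x3 uint8, red, green, blue; 480x640 float32, m along the optical axis (not along the pixel's ray), 0 where there is no reading.
- r.get_calibration(name): a dict with "fx", "fy", "cx", "cy" (pixels), "k1" (the pictures are not rectified: a ray, as slopes to the right and down, at radius r is drawn at 1 + k1 r^2 times it, then the intrinsics apply), "pose" (4x4, takes a point from camera to world coordinates); the wrist camera has in their place "mount" (4x4, takes a point from camera to tool coordinates, whose origin is the TCP and whose axes are the flange's). Camera axes: x right, y up, looking along -z (the intrinsics and any distortion apply to the point x, -y, -z); pixel columns grow to the right and rows downward; lengths in m; the calibration is good to about 2 mm. A picture is of the moment at which its call begins: read the wrist's pose just before it. get_calibration takes no time and is no camera call.
- r.hand_in(): hands the job in; it is judged then, once.
Trained networks look in the newest picture that a camera, given by its name, has taken for a name from the list of things; names that differ only in an ending like _2 or _b are one class to them, and where a whole thing is asked for, a point or a joint stands for the part that bears it (a point fixed in the world has none). Each returns a list of dicts, best first, with "score" (0 to 1); they miss things now and then, are a little off and sometimes report something else, mostly with a low value. They report only what shows in the picture. A call takes as long as a camera call. They do not tell look-alikes from the thing itself.
- r.find_in(camera, name): "box" ([centre column, centre row, width, height] as shares, 0 to 1, of the picture: columns of its width, rows of its height, round what is visible of it).
The state is a dict: "time": time; "joint_pos": joint angles; "dq": joint speeds; "joint_efforts": joint torques, N m; "eef_pos": TCP position; "tool_rot": TCP orientation; "wrist_force": force on the tool from outside, world axes, zero at the start; "wrist_torque": the same for the moment, N m; "opening": finger opening in m; "grasp_force": force on a finger pad.
Only numpy, scipy, OpenCV 4.12 (cv2) and the standard library are available. Lean on these libraries where they do the work, as an engineer would, in place of code of your own. Each camera call takes 0.05 s, during which the arm holds its last target. There are 200 camera calls.

### The job

The balance check is finished: put the four steel calibration weights back into their wooden storage block, each upright and fully home in the well turned to its own diameter, so that they stand in a row in order of size. Do not drop a weight or knock one over, and leave the glass beaker and the timer where they stand.

Things in the scene. Friction and masses are not known exactly. Their poses are not given: they have to be found in the camera images.
- weight_500: the largest of four plain bright stainless-steel calibration weights, 500 g, loose, standing on the worktop: round body 40 mm in diameter up to a shoulder 44 mm above its underside, a neck of 19 mm, then a round knob 27 mm in diameter from 49.5 mm to the top at 65 mm. Origin: centre of its underside; z: up its axis
- weight_200: the second largest of four plain bright stainless-steel calibration weights, 200 g, loose, standing on the worktop: round body 30 mm in diameter up to a shoulder 31 mm above its underside, a neck of 14 mm, then a round knob 20 mm in diameter from 35.5 mm to the top at 48 mm. Origin: centre of its underside; z: up its axis
- weight_100: the third largest of four plain bright stainless-steel calibration weights, 100 g, loose, standing on the worktop: round body 24 mm in diameter up to a shoulder 24 mm above its underside, a neck of 11 mm, then a round knob 16 mm in diameter from 27.5 mm to the top at 38 mm. Origin: centre of its underside; z: up its axis
- weight_50: the smallest of four plain bright stainless-steel calibration weights, 50 g, loose, standing on the worktop: round body 18 mm in diameter up to a shoulder 18.5 mm above its underside, a neck of 8 mm, then a round knob 13 mm in diameter from 21.5 mm to the top at 31 mm. Origin: centre of its underside; z: up its axis
- well_500: the largest of four round wells in a row in the firmly standing wooden block (78 x 232 x 32 mm high), for the 40 mm weight: 46 mm in diameter, 14 mm deep, flat grey floor, top 8 mm flared to a 54 mm mouth. Origin: centre of its floor, 18 mm above the worktop; z up, x across the block, y along the row to the smallest well (36 mm well at y +62 mm)
- well_200: the second largest of four round wells in a row in the firmly standing wooden block (78 x 232 x 32 mm high), for the 30 mm weight: 36 mm in diameter, 14 mm deep, flat grey floor, top 8 mm flared to a 44 mm mouth. Origin: centre of its floor, 18 mm above the worktop; z up, x across the block, y along the row to the smallest well (30 mm well at y +54 mm)
- well_100: the third largest of four round wells in a row in the firmly standing wooden block (78 x 232 x 32 mm high), for the 24 mm weight: 30 mm in diameter, 14 mm deep, flat grey floor, top 8 mm flared to a 38 mm mouth. Origin: centre of its floor, 18 mm above the worktop; z up, x across the block, y along the row to the smallest well (24 mm well at y +48 mm)
- well_50: the smallest of four round wells in a row in the firmly standing wooden block (78 x 232 x 32 mm high), for the 18 mm weight: 24 mm in diameter, 14 mm deep, flat grey floor, top 8 mm flared to a 32 mm mouth. Origin: centre of its floor, 18 mm above the worktop; z up, x across the block, y along the row to the smallest well (30 mm well at y -48 mm)
- glass_beaker: clear glass beaker, 53 mm in diameter, 70 mm high, loose, a bystander behind the weights. Origin: centre of its underside. (A tall fixed grey centrifuge, 0.33 m high, bounds the work on the right: it fills y below -0.27 from x = 0.35 on)
- bench_timer: white bench timer with grey and red buttons, 62 x 62 x 20 mm, loose, a bystander at the near edge. Origin: centre of its underside
Things that resemble listed ones, but are neither listed nor needed, are in the scene too. What is shaped like the weight_100 but black is not meant.

How it is judged:
By the outcome, as a careful person would: the job done as asked, in the order asked, and still so for the second after the job is handed in, with the robot touching nothing.
It also fails if it takes over 99 s, if anything falls off the work surface, if the arm or the gripper's body presses on something with over 40 N, if the wrist force passes 120 N, or if a joint passes its speed limit or range.

## Working session

There is one attempt and no reset: what is moved stays moved. The work goes in short steps, Python scripts to look and compute and a tool call to move; the robot and the scene stay as the last step left them, time stands still between calls to the robot, and variables do not carry over. Pictures are saved under pics/ and viewed, at most 14 in all, crops included, and the job is handed in when it is done.

Besides the shell and the picture viewer there is one more tool, called after "Emit:" as name([rows], argument=value, ...), one row to a line, values as JSON. carry_out: Moves the arm, as the interface text tells. Its arguments: {"type":"object","properties":{"deltas":{"type":"array"},"grip_force":{"type":"number"}},"required":["deltas"]}

```bash
mkdir -p pics; ls; cat > h.py <<'E'
import numpy as np, cv2
from bench import r
from scipy.spatial.transform import Rotation as R
def T_tool(s):
    T=np.eye(4);T[:3,:3]=R.from_rotvec(s["tool_rot"]).as_matrix();T[:3,3]=s["eef_pos"];return T
def pose(c):
    k=r.get_calibration(c)
    return k,(k["pose"] if "pose" in k else T_tool(r.read_state())@np.array(k["mount"]))
def rays(k,uv):
    uv=np.atleast_2d(np.asarray(uv,float))
    d=np.stack([(uv[:,0]-k["cx"])/k["fx"],(uv[:,1]-k["cy"])/k["fy"]],1)
    u=d.copy()
    for _ in range(20): u=d/(1+k["k1"]*(u**2).sum(1,keepdims=True))
    return np.c_[u[:,0],-u[:,1],-np.ones(len(u))]
def deproj(k,P,uv,z):  # z depth
    P=np.array(P);return (rays(k,uv)*np.atleast_1d(z)[:,None])@P[:3,:3].T+P[:3,3]
def onplane(k,P,uv,h):
    P=np.array(P);d=rays(k,uv)@P[:3,:3].T
    return P[:3,3]+d*((h-P[2,3])/d[:,2])[:,None]
def save(n,im): cv2.imwrite("pics/"+n,im[:,:,::-1])
NAMES=["weight_500","weight_200","weight_100","weight_50","well_500","well_200","well_100","well_50","glass_beaker","bench_timer"]
E
python3 - <<'E'
from h import *
s=r.read_state();print({k:np.round(v,3) for k,v in s.items()})
out=[]
for c in ["scene","side"]:
    im,d=r.grab_frame(c);save(c+"0.png",im);k,P=pose(c);np.savez(c+"0.npz",im=im,d=d,P=P)
    print(c,{a:b for a,b in k.items()})
    for n in NAMES:
        for f in r.find_in(c,n)[:4]:
            b=np.array(f["box"])*[640,480,640,480];u,v=b[:2]
            z=d[int(min(v,479)),int(min(u,639))]
            print(n,round(f["score"],2),b.round(0),deproj(k,P,[u,v],z)[0].round(3))
k,_=pose("wrist");print(k)
E
```

```text
pics
{'time': np.float64(0.0), 'joint_pos': array([-1.241,  0.092,  1.232, -0.   ,  1.82 , -0.057]), 'dq': array([ 0.001,  0.   ,  0.   ,  0.   , -0.001,  0.001]), 'joint_efforts': array([-1.0000e-03, -4.5873e+01, -4.1802e+01, -0.0000e+00,  1.2000e-02,
        0.0000e+00]), 'eef_pos': array([ 0.226, -0.555,  0.23 ]), 'tool_rot': array([-3.081, -0.603,  0.   ]), 'wrist_force': array([ 0.081, -0.535,  0.677]), 'wrist_torque': array([-0.054,  0.002,  0.037]), 'grasp_force': np.float64(0.0), 'opening': np.float64(0.086)}
scene {'fx': 482.36660898829626, 'fy': 482.36660898829626, 'cx': 321.39811057969405, 'cy': 233.74118222116311, 'k1': -0.08894816413751455, 'pose': array([[-0.13894281,  0.42084192, -0.89643013, -0.2105467 ],
       [-0.99028258, -0.06447619,  0.12322026,  0.19076615],
       [-0.00594215,  0.90483971,  0.42571092,  0.40438804],
       [ 0.        ,  0.        ,  0.        ,  1.        ]])}
weight_500 0.6 [333. 219.  10.  21.] [0.663 0.047 0.02 ]
weight_500 0.6 [321. 232.  16.  25.] [0.6   0.079 0.024]
weight_500 0.58 [369. 219.  13.  22.] [ 0.653 -0.024  0.021]
weight_50
[... 2507 characters left out ...]
38. 172.  20.   4.] [0.478 0.301 0.016]
well_50 0.45 [349. 208.   9.   5.] [0.559 0.21  0.016]
glass_beaker 0.96 [372. 333.  40.  54.] [ 0.734 -0.024  0.007]
bench_timer 0.86 [161. 271.  31.  25.] [ 0.375 -0.119  0.018]
{'fx': 370.5866496145436, 'fy': 370.5866496145436, 'cx': 316.2577007837216, 'cy': 242.04072543000834, 'k1': -0.06884553143882961, 'mount': array([[ 6.71282902e-04,  9.61386205e-01,  2.75201953e-01,
         7.04916715e-02],
       [ 9.99999704e-01, -7.48926296e-04,  1.77050728e-04,
        -4.01111775e-04],
       [ 3.76320107e-04,  2.75201753e-01, -9.61386423e-01,
        -1.42425615e-01],
       [ 0.00000000e+00,  0.00000000e+00,  0.00000000e+00,
         1.00000000e+00]])}
```

View pics/side0.png

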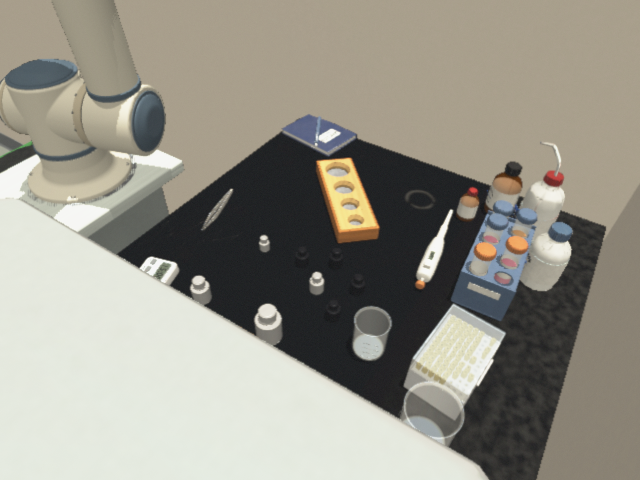

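View pics/scene0.png

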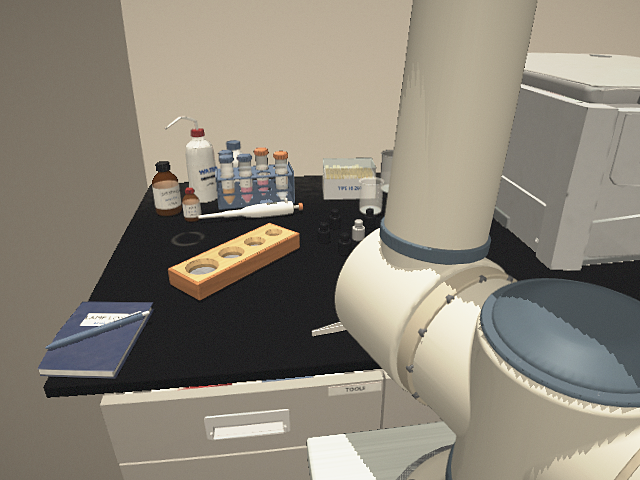

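The side view shows the steel weights at (268,323) for the 500, (201,290) for the 200, (317,283) for the 100 and (264,244) for the 50. Possible confusions are the black look-alikes at (302,256), (336,256), (357,283) and (333,308). The empty block's wells run from largest at (338,170), through (343,187) and (349,204), to smallest at (355,219). I'll raise the arm clear of the centrifuge and get a wrist view.

Emit:
carry_out([
  {"offset": [0,0,0.05],"rotation": [0,0,0],"grip": 1},
  {"offset": [0,0,0.05],"rotation": [0,0,0],"grip": 1},
  {"offset": [0,0,0.05],"rotation": [0,0,0],"grip": 1},
  {"offset": [0,0,0.05],"rotation": [0,0,0],"grip": 1},
  {"offset": [0.02,0.045,0],"rotation": [0,0,7],"grip": 1},
  {"offset": [0.02,0.045,0],"rotation": [0,0,7],"grip": 1},
  {"offset": [0.02,0.045,0],"rotation": [0,0,7],"grip": 1},
  {"offset": [0.02,0.045,0],"rotation": [0,0,7],"grip": 1},
])

```text
time: 1.9
eef_pos: [0.3069, -0.3742, 0.4312]
tool_rot: [2.842, 1.338, 0.0]
wrist_force: [2.3, 1.2, 0.7]
opening: 0.0858
grasp_force: 0.0
```

Emit:
carry_out([
  {"offset": [0.02,0.045,0],"rotation": [0,0,7],"grip": 1},
  {"offset": [0.02,0.045,0],"rotation": [0,0,7],"grip": 1},
  {"offset": [0.03,0.035,0],"rotation": [0,0,7],"grip": 1},
  {"offset": [0.03,0.035,0],"rotation": [0,0,7],"grip": 1},
  {"offset": [0.03,0.035,0],"rotation": [0,0,0],"grip": 1},
  {"offset": [0.03,0.035,-0.01],"rotation": [0,0,0],"grip": 1},
  {"offset": [0.03,0.035,-0.02],"rotation": [0,0,0],"grip": 1},
  {"offset": [0.0,0.0,0],"rotation": [0,0,0],"grip": 1},
])

```text
time: 2.7
eef_pos: [0.4985, -0.1068, 0.3971]
tool_rot: [-2.428, -1.985, 0.003]
wrist_force: [-0.3, -0.2, -0.5]
opening: 0.0853
grasp_force: 0.0
```

```bash
cat >> h.py <<'E'
def look(tag,cam="wrist",names=("weight_500",),n=10,show=True):
    k,P=pose(cam);im,d=r.grab_frame(cam);save(tag+".png",im);np.savez(tag+".npz",im=im,d=d,P=P)
    for nm in names:
        for f in r.find_in(cam,nm)[:n]:
            b=np.array(f["box"])*[640,480,640,480];u,v=b[:2]
            z=d[int(min(v,479)),int(min(u,639))]
            print(nm,round(f["score"],2),b.round(0),deproj(k,P,[u,v],z)[0].round(3), im[int(v),int(u)])
    return k,P,im,d
E
python3 - <<'E'
from h import *
look("w1",names=("weight_500","well_500","bench_timer"))
E
```

```text
weight_500 0.91 [293. 199.  23.  22.] [ 0.465 -0.109  0.05 ] [162 157 151]
weight_500 0.78 [338.  70.  18.  23.] [0.554 0.038 0.038] [33 33 33]
weight_500 0.68 [425. 107.  27.  15.] [ 0.657 -0.027  0.035] [34 35 34]
weight_500 0.67 [384.  86.  25.  16.] [0.608 0.008 0.039] [252 250 247]
weight_500 0.66 [423.  51.  26.  24.] [0.664 0.041 0.033] [21 24 23]
weight_500 0.65 [282.  87.  10.  16.] [0.48  0.034 0.031] [250 248 244]
weight_500 0.61 [391. 180.  37.  33.] [ 0.593 -0.108  0.067] [252 250 246]
weight_500 0.56 [374.  36.  20.  23.] [0.606 0.07  0.037] [23 24 26]
well_500 0.21 [493. 109.  61.  47.] [ 0.762 -0.046  0.   ] [150 154 153]
bench_timer 0.69 [231. 218.  50.  53.] [ 0.369 -0.122  0.021] [210 215 208]
```

View pics/w1.png

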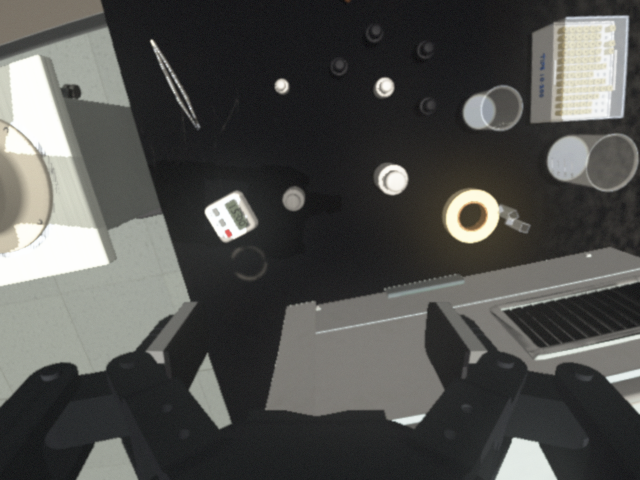

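The wrist view shows the steel weights as 500 at (391,180), 200 at (293,199), 100 at (384,86) and 50 at (282,87). The black look-alikes are at (338,66), (374,34), (425,49) and (427,106). The beaker is at (492,108), the timer at (231,216) and a tape roll at (471,216). Next I'll measure the knob-top centres.

```bash
cat >> h.py <<'E'
W={"500":.065,"200":.048,"100":.038,"50":.031}
def cloud(tag,cam):
    f=np.load(tag+".npz");k=r.get_calibration(cam);v,u=np.mgrid[:480,:640];uv=np.c_[u.ravel(),v.ravel()]
    return deproj(k,f["P"],uv,f["d"].ravel()),f["d"].ravel()>0,f["im"].reshape(-1,3)
def top(tag,cam,xy,hi,rad=.035,band=.006,zoff=0):
    X,ok,c=cloud(tag,cam)
    m=ok&(np.hypot(*(X[:,:2]-xy).T)<rad)&(X[:,2]>.010+zoff)&(X[:,2]<.09+zoff)
    if m.sum()<5: return None
    Z=np.percentile(X[m,2],95);t=m&(X[:,2]>Z-band)
    mn,mx=X[t,:2].min(0),X[t,:2].max(0)
    return X[t].mean(0).round(4),((mn+mx)/2).round(4),((mx-mn)*1e3).round(1),round(Z,4),int(t.sum())
E
python3 - <<'E'
from h import *
for n,xy in {"500":(.595,-.112),"200":(.467,-.112),"100":(.608,.006),"50":(.48,.032)}.items():
    for tag,cam in (("w1","wrist"),("side0","side")):
        if tag=="side0": 
            pass
        print(n,cam,top(tag,cam,np.array(xy),W[n]))
E
```

```text
500 wrist (array([ 0.5989, -0.1103,  0.0645]), array([ 0.5992, -0.1107]), array([26.7, 26.8]), np.float64(0.0658), 356)
500 side (array([ 0.6003, -0.1136,  0.064 ]), array([ 0.5989, -0.1128]), array([27.1, 26. ]), np.float64(0.0653), 234)
200 wrist (array([ 0.463 , -0.1134,  0.0474]), array([ 0.4627, -0.1137]), array([19.3, 19.7]), np.float64(0.0485), 172)
200 side (array([ 0.4642, -0.1156,  0.0468]), array([ 0.4629, -0.1145]), array([20.4, 19. ]), np.float64(0.0482), 110)
100 wrist (array([0.6109, 0.0081, 0.0371]), array([0.611 , 0.0084]), array([15.4, 16.3]), np.float64(0.0385), 145)
100 side (array([0.6107, 0.0055, 0.0367]), array([0.6107, 0.0067]), array([15. , 15.9]), np.float64(0.0383), 65)
50 wrist (array([0.4785, 0.0368, 0.0303]), array([0.4784, 0.037 ]), array([12.4, 11.6]), np.float64(0.0316), 83)
50 side (array([0.4785, 0.0346, 0.029 ]), array([0.4778, 0.0353]), array([12.2, 10.9]), np.float64(0.0308), 38)
```

```bash
cat >> h.py <<'E'
from scipy.optimize import minimize
YW=np.array([0,62,116,164])*1e-3; RM=np.array([54,44,38,32])/2e3
def block(tags):
    pts=[]
    for tag,cam in tags:
        X,ok,_=cloud(tag,cam)
        m=ok&(np.abs(X[:,2]-.032)<.006)&(X[:,0]>.38)&(X[:,0]<.68)&(X[:,1]>.08)&(X[:,1]<.40)
        x=X[m];x=x[np.abs(x[:,2]-np.median(x[:,2]))<.0025]
        # largest blob only
        g=np.zeros((400,400),np.uint8);ij=((x[:,:2]-[.3,.0])/.001).astype(int);g[ij[:,1],ij[:,0]]=255
        g2=cv2.dilate(g,np.ones((7,7)));_,lab,st,_=cv2.connectedComponentsWithStats(g2)
        L=1+st[1:,4].argmax();x=x[lab[ij[:,1],ij[:,0]]==L]
        rc=cv2.minAreaRect(x[:,:2].astype(np.float32)*1000);print(tag,"rect",np.round(rc[0],1),np.round(rc[1],1),round(rc[2],2),"z",np.median(x[:,2]).round(4),len(x))
        pts.append(x[:,:2])
    P=np.concatenate(pts);c=np.array(rc[0])/1000
    def cost(p):
        d=np.array([np.cos(p[2]),np.sin(p[2])]);q=0
        l=np.c_[(P-p[:2])@d,(P-p[:2])@np.array([-d[1],d[0]])]
        for y,rm in zip(YW,RM): q+=np.clip(rm-np.hypot(l[:,0]-y,l[:,1]),0,None).sum()
        # outside block is also penalised
        q+=np.clip(np.abs(l[:,1])-.039,0,None).sum()
        return q
    best=None
    for a0 in np.deg2rad([-40,-48,-56]):
        for s in (-.075,-.085):
            x0=np.r_[c+s*np.array([np.cos(a0),np.sin(a0)]),a0]
            o=minimize(cost,x0,method="Nelder-Mead",options=dict(xatol=1e-5,fatol=1e-6,maxiter=2000,initial_simplex=x0+np.r_[np.zeros((1,3)),np.diag([.01,.01,.1])]))
            if best is None or o.fun<best.fun: best=o
    p=best.x;d=np.array([np.cos(p[2]),np.sin(p[2])])
    print("well500",p[:2].round(4),"az",np.rad2deg(p[2]).round(2),"cost",best.fun.round(5))
    W=p[:2]+YW[:,None]*d;print(W.round(4));return W
E
python3 - <<'E'
from h import *
for t in ([("side0","side")],[("scene0","scene")],[("side0","side"),("scene0","scene")]): block(t)
E
```

```text
side0 rect [533.4 232.4] [ 78.5 234.8] 42.99 z 0.0314 2044
well500 [0.4821 0.2874] az -46.92 cost 0.11697
[[0.4821 0.2874]
 [0.5244 0.2421]
 [0.5613 0.2027]
 [0.5941 0.1676]]
scene0 rect [533.4 233. ] [ 81.3 234.4] 42.68 z 0.0325 2249
well500 [0.4805 0.2894] az -47.23 cost 0.16507
[[0.4805 0.2894]
 [0.5226 0.2439]
 [0.5593 0.2043]
 [0.5919 0.169 ]]
side0 rect [533.4 232.4] [ 78.5 234.8] 42.99 z 0.0314 2044
scene0 rect [533.4 233. ] [ 81.3 234.4] 42.68 z 0.0325 2249
well500 [0.4811 0.2886] az -47.12 cost 0.35247
[[0.4811 0.2886]
 [0.5233 0.2432]
 [0.56   0.2036]
 [0.5927 0.1684]]
```

```bash
python3 - <<'E'
import cv2
im=cv2.imread("pics/w1.png")[10:230,250:520]
cv2.imwrite("pics/crop1.png",cv2.resize(im,None,fx=2.4,fy=2.4,interpolation=cv2.INTER_CUBIC))
E
```

```text
(no output)
```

View pics/crop1.png

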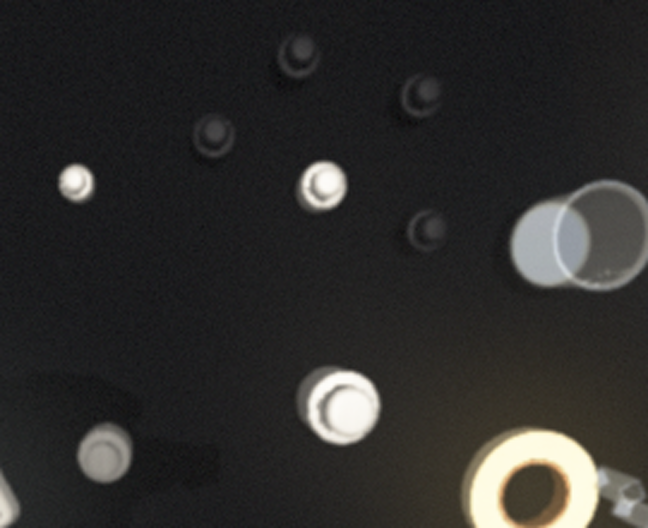

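Emit:
carry_out([
  {"offset": [0.03,-0.001,-0.03],"rotation": [0,0,0],"grip": 0.6},
  {"offset": [0.03,-0.001,-0.035],"rotation": [0,0,0],"grip": 0.6},
  {"offset": [0.03,-0.001,-0.035],"rotation": [0,0,0],"grip": 0.6},
  {"offset": [0.01,-0.001,-0.045],"rotation": [0,0,0],"grip": 0.6},
  {"offset": [0,-0.001,-0.045],"rotation": [0,0,0],"grip": 0.6},
  {"offset": [0,0,-0.04],"rotation": [0,0,0],"grip": 0.6},
  {"offset": [0,0,-0.03],"rotation": [0,0,0],"grip": 0.6},
  {"offset": [0,0,0],"rotation": [0,0,0],"grip": 0.6},
])

```text
time: 3.7
eef_pos: [0.5935, -0.1171, 0.1366]
tool_rot: [-2.436, -1.973, 0.008]
wrist_force: [-0.7, -0.1, -0.0]
opening: 0.0508
grasp_force: 0.0
```

The crop shows exactly four bright weights of clearly different sizes, and the four black ones are distinct from them. I'll take a close look before closing on the 500.

```bash
python3 - <<'E'
from h import *
k,P,im,d=look("w2",names=())
s=r.read_state();print(s["eef_pos"].round(4),s["tool_rot"].round(3),s["dq"].round(3))
print(top("w2","wrist",np.array([.599,-.112]),.065))
E
```

```text
[ 0.5948 -0.1171  0.1403] [-2.439 -1.976  0.003] [ 0.007 -0.033 -0.082  0.003  0.014  0.002]
(array([ 0.6002, -0.1103,  0.0644]), array([ 0.6   , -0.1112]), array([26.8, 27. ]), np.float64(0.0655), 1503)
```

Emit:
carry_out([
  {"offset": [0.005,0.006,-0.01],"rotation": [0,0,0],"grip": 0.6},
  {"offset": [0,0,-0.025],"rotation": [0,0,0],"grip": 0.6},
  {"offset": [0,0,-0.025],"rotation": [0,0,0],"grip": 0.6},
  {"offset": [0,0,-0.015],"rotation": [0,0,0],"grip": 0.6},
  {"offset": [0,0,0],"rotation": [0,0,0],"grip": 0.6},
  {"offset": [0,0,0],"rotation": [0,0,0],"grip": 0.6},
])

```text
time: 4.35
eef_pos: [0.602, -0.11, 0.068]
tool_rot: [2.437, 1.979, 0.002]
wrist_force: [-0.5, -0.9, 1.1]
opening: 0.0513
grasp_force: 0.0
```

```bash
python3 - <<'E'
from h import *
k,P,im,d=look("w3",names=())
for _ in range(4):
    s=r.read_state();print(s["eef_pos"].round(4),s["opening"])
print(top("w3","wrist",np.array([.599,-.112]),.065,rad=.03))
E
```

```text
[ 0.6023 -0.1101  0.0686] 0.051233159698202684
[ 0.6023 -0.1101  0.0686] 0.051233159698202684
[ 0.6023 -0.1101  0.0686] 0.051233159698202684
[ 0.6023 -0.1101  0.0686] 0.051233159698202684
(array([ 0.5953, -0.1064,  0.0845]), array([ 0.6018, -0.109 ]), array([54. , 33.8]), np.float64(0.0845), 705)
```

View pics/w3.png

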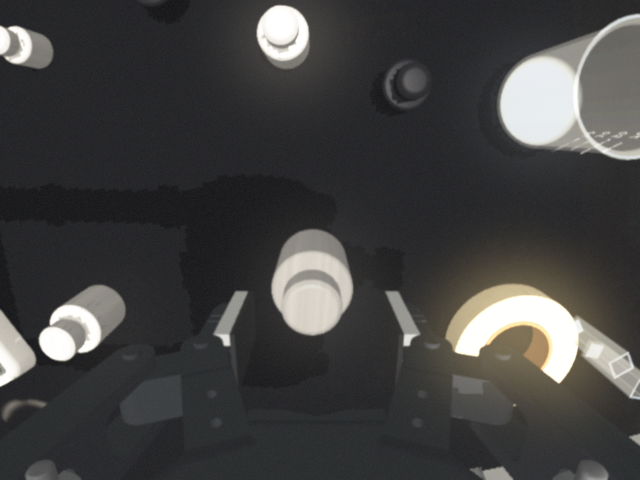

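Emit:
carry_out([
  {"offset": [-0.0015,-0.001,-0.012],"rotation": [0,0,0],"grip": 0.6},
  {"offset": [0,0,-0.01],"rotation": [0,0,0],"grip": 0.6},
  {"offset": [0,0,0],"rotation": [0,0,0],"grip": 0.6},
  {"offset": [0,0,0],"rotation": [0,0,0],"grip": 0.35},
  {"offset": [0,0,0],"rotation": [0,0,0],"grip": 0.3},
  {"offset": [0,0,0],"rotation": [0,0,0],"grip": 0.25},
  {"offset": [0,0,0],"rotation": [0,0,0],"grip": 0.2},
  {"offset": [0,0,0],"rotation": [0,0,0],"grip": 0.2},
], grip_force=40)

```text
time: 5.2
eef_pos: [0.5997, -0.1109, 0.0447]
tool_rot: [2.439, 1.98, 0.0]
wrist_force: [-1.5, 0.7, 1.3]
opening: 0.0254
grasp_force: 39.3
```

Emit:
carry_out([
  {"offset": [0,0,0.015],"rotation": [0,0,0],"grip": 0.2},
  {"offset": [0,0,0.03],"rotation": [0,0,0],"grip": 0.2},
  {"offset": [0,0,0.04],"rotation": [0,0,0],"grip": 0.2},
  {"offset": [0,0,0.04],"rotation": [0,0,0],"grip": 0.2},
  {"offset": [-0.006,0.02,0.01],"rotation": [0,0,5],"grip": 0.2},
  {"offset": [-0.01,0.035,0],"rotation": [0,0,5],"grip": 0.2},
  {"offset": [-0.012,0.04,0],"rotation": [0,0,5],"grip": 0.2},
  {"offset": [-0.012,0.04,0],"rotation": [0,0,5],"grip": 0.2},
])

```text
time: 6.0
eef_pos: [0.559, 0.0252, 0.1797]
tool_rot: [-2.054, -2.376, -0.0]
wrist_force: [0.4, -0.1, -4.7]
opening: 0.0252
grasp_force: 40.2
```

Emit:
carry_out([
  {"offset": [-0.013,0.042,0],"rotation": [0,0,5],"grip": 0.2},
  {"offset": [-0.013,0.042,0],"rotation": [0,0,5],"grip": 0.2},
  {"offset": [-0.013,0.042,0],"rotation": [0,0,5],"grip": 0.2},
  {"offset": [-0.012,0.04,0],"rotation": [0,0,5],"grip": 0.2},
  {"offset": [-0.012,0.04,0],"rotation": [0,0,5],"grip": 0.2},
  {"offset": [-0.01,0.035,0],"rotation": [0,0,5],"grip": 0.2},
  {"offset": [-0.006,0.02,0],"rotation": [0,0,5],"grip": 0.2},
  {"offset": [0,0,0],"rotation": [0,0,0],"grip": 0.2},
])

```text
time: 6.8
eef_pos: [0.4792, 0.2879, 0.1794]
tool_rot: [-1.239, -2.885, -0.001]
wrist_force: [-0.0, -0.4, -4.0]
opening: 0.0256
grasp_force: 40.3
```

```bash
python3 - <<'E'
from h import *
k,P,im,d=look("w4",names=())
s=r.read_state();print(s["eef_pos"].round(4),s["opening"],s["tool_rot"].round(3),s["grasp_force"],s["wrist_force"])
block([("w4","wrist")])
E
```

```text
[0.4799 0.2863 0.1794] 0.02581251216709287 [-1.245e+00 -2.884e+00  1.000e-03] 40.25702476501465 [ 0.27409481 -0.11281171 -5.52780725]
w4 rect [487.8 285.9] [78.  92.3] 42.76 z 0.0317 4806
well500 [0.4388 0.3389] az -47.24 cost 0.01057
[[0.4388 0.3389]
 [0.4809 0.2934]
 [0.5175 0.2538]
 [0.5501 0.2185]]
```

View pics/w4.png

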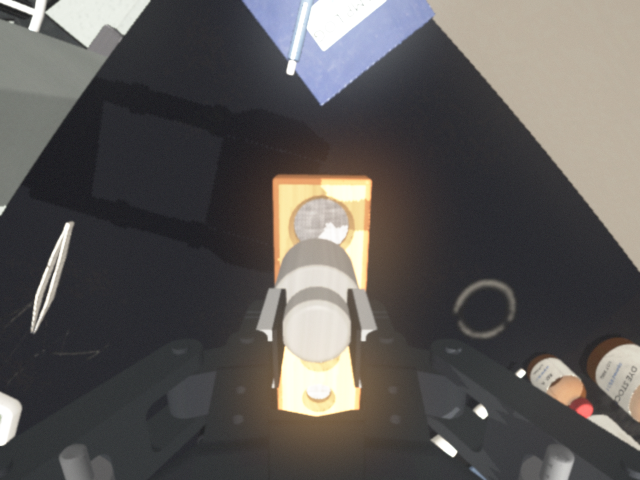

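The 500 is held upright, and the wrist view shows its well at (322,222), mostly unobstructed. I'll fit the well's floor and edge.

```bash
cat >> h.py <<'E'
def well(tag,cam,xy,i,rad=.032):
    """fit mouth circle + midline: edge points of block-top hole by radial scan in depth cloud"""
    X,ok,_=cloud(tag,cam);m=ok&(np.hypot(*(X[:,:2]-xy).T)<rad)
    f=X[m&(X[:,2]<.0215)&(X[:,2]>.013)]
    t=X[m&(X[:,2]>.0295)&(X[:,2]<.035)]
    (c,rr)=cv2.minEnclosingCircle(f[:,:2].astype(np.float32)*1000) if len(f) else ((0,0),0)
    def cost(p):
        rt=np.hypot(*(t[:,:2]-p).T);rf=np.hypot(*(f[:,:2]-p).T)
        return np.clip(RM[i]-rt,0,None).sum()+np.clip(rf-(RM[i]-.004),0,None).sum()
    o=minimize(cost,xy,method="Nelder-Mead",options=dict(initial_simplex=np.array(xy)+np.array([[0,0],[.005,0],[0,.005]]),xatol=1e-5,fatol=1e-7))
    print(tag,"floor circle",np.round(c,1),round(rr,1),"floor z",np.median(f[:,2]).round(4) if len(f) else None,len(f),"top z",np.median(t[:,2]).round(4),len(t),"fit",o.x.round(4),o.fun.round(5))
    return o.x
E
python3 - <<'E'
from h import *
for tag,cam in (("w4","wrist"),("side0","side"),("scene0","scene")):
    well(tag,cam,np.array([.481,.2885]),0)
E
```

```text
w4 floor circle [484.1 290. ] 23.0 floor z 0.0179 1918 top z 0.0318 1281 fit [0.4843 0.2895] 0.12242
side0 floor circle [478.8 295.3] 22.0 floor z 0.0178 164 top z 0.0317 164 fit [0.4811 0.2892] 0.09717
scene0 floor circle [491.1 290.8] 21.0 floor z 0.0187 178 top z 0.0322 268 fit [0.4815 0.2893] 0.11764
```

```bash
python3 - <<'E'
from h import *
for t in ("w5","w6"):
    k,P,im,d=look(t,names=())
    s=r.read_state();print(s["eef_pos"].round(4),s["dq"].round(3))
    well(t,"wrist",np.array([.482,.289]),0)
    print(top(t,"wrist",s["eef_pos"][:2],0,rad=.025,zoff=.12,band=.004))
    X,ok,_=cloud(t,"wrist");q=(X-s["eef_pos"])@R.from_rotvec(s["tool_rot"]).as_matrix()
    m=ok&(np.hypot(q[:,0],q[:,1])<.022)&(q[:,2]<-.012)&(q[:,2]>-.03);h=np.histogram(q[m,2],8);print(h)
    for lo,hi in ((-.024,-.016),):
        g=m&(q[:,2]>lo)&(q[:,2]<hi);print("knob tool xy",q[g].min(0).round(4),q[g].max(0).round(4))
    m=ok&(np.hypot(q[:,0],q[:,1])<.03)&(q[:,2]<.009)&(q[:,2]>-.001);print("shoulder",q[m].min(0).round(4),q[m].max(0).round(4))
E
```

```text
[0.4804 0.2852 0.1794] [-0.027 -0.005  0.005 -0.005 -0.002  0.003]
w5 floor circle [483.9 290.1] 23.0 floor z 0.0179 2003 top z 0.0317 1309 fit [0.4843 0.2895] 0.16438
(array([0.4745, 0.2907, 0.2058]), array([0.4773, 0.2892]), array([39.6, 38.7]), np.float64(0.2055), 915)
(array([ 169,  192,  155,  279, 3190,  606,  281,  250]), array([-0.02999963, -0.02775163, -0.02550364, -0.02325564, -0.02100764,
       -0.01875964, -0.01651165, -0.01426365, -0.01201565]))
knob tool xy [-0.0128 -0.0206 -0.024 ] [ 0.0148  0.0183 -0.016 ]
shoulder [ 0.0036 -0.017  -0.001 ] [0.0206 0.0197 0.009 ]
[0.4807 0.2847 0.1794] [-0.018 -0.004  0.003  0.001 -0.001 -0.001]
w6 floor circle [484.2 289.9] 23.0 floor z 0.018 2061 top z 0.0318 1316 fit [0.4842 0.2896] 0.16538
(array([0.475 , 0.2899, 0.2057]), array([0.4777, 0.2884]), array([39.5, 38. ]), np.float64(0.2054), 921)
(array([ 180,  195,  165,  275, 3215,  583,  295,  237]), array([-0.02999098, -0.02774224, -0.0254935 , -0.02324476, -0.02099602,
       -0.01874728, -0.01649854, -0.0142498 , -0.01200106]))
knob tool xy [-0.014  -0.0209 -0.024 ] [ 0.0142  0.0183 -0.016 ]
shoulder [ 0.0031 -0.0173 -0.0009] [0.0202 0.0197 0.009 ]
```

Emit:
carry_out([
  {"offset": [0.0025,0.0043,-0.02],"rotation": [0,0,0],"grip": 0.2},
  {"offset": [0,0,-0.03],"rotation": [0,0,0],"grip": 0.2},
  {"offset": [0,0,-0.025],"rotation": [0,0,0],"grip": 0.2},
  {"offset": [0,0,-0.015],"rotation": [0,0,0],"grip": 0.2},
  {"offset": [0,0,-0.007],"rotation": [0,0,0],"grip": 0.2},
  {"offset": [0,0,0],"rotation": [0,0,0],"grip": 0.2},
  {"offset": [0,0,0],"rotation": [0,0,0],"grip": 0.2},
])

```text
time: 7.65
eef_pos: [0.484, 0.2895, 0.0839]
tool_rot: [1.249, 2.881, 0.003]
wrist_force: [-0.5, 0.0, -4.9]
opening: 0.0256
grasp_force: 40.2
```

```bash
python3 - <<'E'
from h import *
k,P,im,d=look("w7",names=());s=r.read_state()
print(s["eef_pos"].round(4),s["wrist_force"].round(1),s["dq"].round(3))
cv2.imwrite("pics/w7c.png",cv2.resize(im[140:400,180:460,::-1],None,fx=2,fy=2))
E
```

```text
[0.4841 0.2897 0.0843] [-0.  -0.2 -5.2] [ 0.003 -0.003 -0.004  0.002 -0.001 -0.   ]
```

View pics/w7c.png

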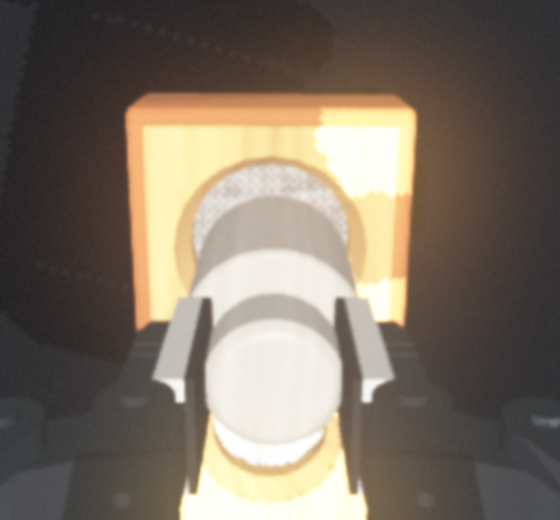

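The 500's body is centred over the mouth to within about 1 mm, so I'll lower it.

Emit:
carry_out([
  {"offset": [0,0,-0.007],"rotation": [0,0,0],"grip": 0.2},
  {"offset": [0,0,-0.006],"rotation": [0,0,0],"grip": 0.2},
  {"offset": [0,0,-0.004],"rotation": [0,0,0],"grip": 0.2},
  {"offset": [0,0,-0.003],"rotation": [0,0,0],"grip": 0.2},
  {"offset": [0,0,0],"rotation": [0,0,0],"grip": 0.2},
  {"offset": [0,0,0],"rotation": [0,0,0],"grip": 0.2},
])

```text
time: 8.3
eef_pos: [0.4832, 0.2894, 0.0627]
tool_rot: [1.249, 2.883, 0.0]
wrist_force: [-0.7, -0.3, -1.6]
opening: 0.0253
grasp_force: 40.5
```

Emit:
carry_out([
  {"offset": [0,0,-0.001],"rotation": [0,0,0],"grip": 0.2},
  {"offset": [0,0,0],"rotation": [0,0,0],"grip": 0.2},
  {"offset": [0,0,0],"rotation": [0,0,0],"grip": 0.4},
  {"offset": [0,0,0],"rotation": [0,0,0],"grip": 0.5},
  {"offset": [0,0,0],"rotation": [0,0,0],"grip": 0.5},
  {"offset": [0,0,0.02],"rotation": [0,0,0],"grip": 0.5},
  {"offset": [0,0,0.03],"rotation": [0,0,0],"grip": 0.5},
  {"offset": [0,0,0.04],"rotation": [0,0,0],"grip": 0.5},
])

```text
time: 9.1
eef_pos: [0.4823, 0.289, 0.15]
tool_rot: [-1.248, -2.88, 0.005]
wrist_force: [-0.4, 0.5, -0.6]
opening: 0.0429
grasp_force: 0.0
```

```bash
python3 - <<'E'
from h import *
k,P,im,d=look("w8",names=());s=r.read_state()
print(s["eef_pos"].round(4),s["opening"])
print(top("w8","wrist",np.array([.4837,.2892]),0,rad=.03))
k,P,im,d=look("side1","side",names=())
print(top("side1","side",np.array([.482,.2885]),0,rad=.03))
for i,xy in ((1,(.5265,.2445)),(2,(.5633,.2049)),(3,(.596,.1697))): well("side0","side",np.array(xy),i,RM[i]+.005);well("w8","wrist",np.array(xy),i,RM[i]+.005)
E
```

```text
[0.4851 0.2904 0.16  ] 0.042469145909195836
(array([0.4839, 0.2905, 0.0824]), array([0.4847, 0.2897]), array([27. , 26.8]), np.float64(0.0833), 1540)
(array([0.4843, 0.285 , 0.0815]), array([0.4833, 0.2873]), array([25. , 26.9]), np.float64(0.0827), 99)
side0 floor circle [521.5 248.1] 16.9 floor z 0.0182 105 top z 0.0316 145 fit [0.5239 0.244 ] 0.05375
w8 floor circle [526.3 244.5] 18.0 floor z 0.0178 1380 top z 0.0316 1374 fit [0.5253 0.2454] 0.17217
side0 floor circle [558.7 208.2] 14.1 floor z 0.018 78 top z 0.0317 136 fit [0.5608 0.2041] 0.0293
w8 floor circle [563.9 204. ] 15.0 floor z 0.0179 754 top z 0.0317 1032 fit [0.5622 0.2057] 0.13585
side0 floor circle [591. 173.] 10.9 floor z 0.0183 50 top z 0.0316 142 fit [0.5931 0.1693] 0.04083
w8 floor circle [596.8 168.5] 11.8 floor z 0.0179 243 top z 0.0317 193 fit [0.5977 0.1674] 0.0
```

The 500 is home: its top reads 0.083 m, matching floor plus 65 mm. Next is the 200.

Emit:
carry_out([
  {"offset": [-0.001,-0.02,0.01],"rotation": [0,0,0],"grip": 0.5},
  {"offset": [-0.002,-0.04,0],"rotation": [0,0,0],"grip": 0.5},
  {"offset": [-0.002,-0.045,0],"rotation": [0,0,0],"grip": 0.5},
  {"offset": [-0.0025,-0.045,0],"rotation": [0,0,0],"grip": 0.5},
  {"offset": [-0.003,-0.045,0],"rotation": [0,0,0],"grip": 0.5},
  {"offset": [-0.0025,-0.045,0],"rotation": [0,0,0],"grip": 0.5},
  {"offset": [-0.0025,-0.045,0],"rotation": [0,0,0],"grip": 0.5},
  {"offset": [-0.0025,-0.045,0],"rotation": [0,0,0],"grip": 0.5},
])

```text
time: 10.0
eef_pos: [0.465, -0.0423, 0.1613]
tool_rot: [1.248, 2.882, 0.0]
wrist_force: [0.2, 0.1, -1.0]
opening: 0.043
grasp_force: 0.0
```

Emit:
carry_out([
  {"offset": [-0.002,-0.04,0],"rotation": [0,0,0],"grip": 0.5},
  {"offset": [-0.002,-0.033,-0.01],"rotation": [0,0,0],"grip": 0.5},
  {"offset": [0,0,-0.03],"rotation": [0,0,0],"grip": 0.5},
  {"offset": [0,0,-0.015],"rotation": [0,0,0],"grip": 0.5},
  {"offset": [0,0,0],"rotation": [0,0,0],"grip": 0.5},
  {"offset": [0,0,0],"rotation": [0,0,0],"grip": 0.5},
])

```text
time: 10.6
eef_pos: [0.4613, -0.1129, 0.1066]
tool_rot: [-1.247, -2.883, -0.0]
wrist_force: [0.8, -0.0, -0.6]
opening: 0.0425
grasp_force: 0.0
```

```bash
python3 - <<'E'
from h import *
k,P,im,d=look("w9",names=());s=r.read_state()
print(s["eef_pos"].round(4),s["opening"],s["dq"].round(3))
print(top("w9","wrist",np.array([.463,-.1135]),0,rad=.022))
E
```

```text
[ 0.4618 -0.113   0.1075] 0.04290226828975504 [ 0.002 -0.007 -0.016 -0.     0.001 -0.001]
(array([ 0.4618, -0.1127,  0.0473]), array([ 0.4626, -0.1134]), array([20.1, 20. ]), np.float64(0.0484), 919)
```

Emit:
carry_out([
  {"offset": [0.0006,0,-0.03],"rotation": [0,0,0],"grip": 0.5},
  {"offset": [0,0,-0.025],"rotation": [0,0,0],"grip": 0.5},
  {"offset": [0,0,-0.014],"rotation": [0,0,0],"grip": 0.5},
  {"offset": [0,0,-0.0045],"rotation": [0,0,0],"grip": 0.5},
  {"offset": [0,0,0],"rotation": [0,0,0],"grip": 0.5},
  {"offset": [0,0,0],"rotation": [0,0,0],"grip": 0.5},
])

```text
time: 11.25
eef_pos: [0.4627, -0.1137, 0.0345]
tool_rot: [1.247, 2.881, 0.0]
wrist_force: [0.7, 1.0, 0.6]
opening: 0.0429
grasp_force: 0.0
```

Emit:
carry_out([
  {"offset": [0,0,0],"rotation": [0,0,0],"grip": 0.35},
  {"offset": [0,0,0],"rotation": [0,0,0],"grip": 0.3},
  {"offset": [0,0,0],"rotation": [0,0,0],"grip": 0.25},
  {"offset": [0,0,0],"rotation": [0,0,0],"grip": 0.2},
  {"offset": [0,0,0],"rotation": [0,0,0],"grip": 0.15},
  {"offset": [0,0,0],"rotation": [0,0,0],"grip": 0.12},
  {"offset": [0,0,0],"rotation": [0,0,0],"grip": 0.12},
], grip_force=35)

```text
time: 11.95
eef_pos: [0.4621, -0.1138, 0.0335]
tool_rot: [1.248, 2.882, -0.0]
wrist_force: [-0.5, -0.5, 5.3]
opening: 0.0181
grasp_force: 34.3
```

Emit:
carry_out([
  {"offset": [0,0,0.01],"rotation": [0,0,0],"grip": 0.12},
  {"offset": [0,0,0.03],"rotation": [0,0,0],"grip": 0.12},
  {"offset": [0,0,0.04],"rotation": [0,0,0],"grip": 0.12},
  {"offset": [0,0,0.035],"rotation": [0,0,0],"grip": 0.12},
  {"offset": [0.004,0.025,0],"rotation": [0,0,0],"grip": 0.12},
  {"offset": [0.007,0.04,0],"rotation": [0,0,0],"grip": 0.12},
  {"offset": [0.008,0.043,0],"rotation": [0,0,0],"grip": 0.12},
  {"offset": [0.008,0.043,0],"rotation": [0,0,0],"grip": 0.12},
])

```text
time: 12.75
eef_pos: [0.4885, 0.0389, 0.1476]
tool_rot: [-1.25, -2.882, 0.0]
wrist_force: [0.0, 0.7, -3.1]
opening: 0.0179
grasp_force: 34.5
```

Emit:
carry_out([
  {"offset": [0.008,0.043,0],"rotation": [0,0,0],"grip": 0.12},
  {"offset": [0.008,0.043,0],"rotation": [0,0,0],"grip": 0.12},
  {"offset": [0.008,0.043,0],"rotation": [0,0,0],"grip": 0.12},
  {"offset": [0.0075,0.043,0],"rotation": [0,0,0],"grip": 0.12},
  {"offset": [0.0057,0.035,0],"rotation": [0,0,0],"grip": 0.12},
  {"offset": [0,0,-0.02],"rotation": [0,0,0],"grip": 0.12},
  {"offset": [0,0,-0.02],"rotation": [0,0,0],"grip": 0.12},
  {"offset": [0,0,0],"rotation": [0,0,0],"grip": 0.12},
])

```text
time: 13.55
eef_pos: [0.5238, 0.2442, 0.1035]
tool_rot: [-1.245, -2.878, 0.009]
wrist_force: [-0.9, 0.1, -2.6]
opening: 0.0181
grasp_force: 34.7
```

```bash
cat >> h.py <<'E'
def held(tag,rb,hs,hc):
    """centre of held weight (world xy), from tool-frame points at shoulder; rb body radius, hs shoulder z in tool frame"""
    s=r.read_state();X,ok,_=cloud(tag,"wrist");q=(X-s["eef_pos"])@R.from_rotvec(s["tool_rot"]).as_matrix()
    m=ok&(np.hypot(q[:,0],q[:,1])<rb+.008)&(q[:,2]<hs+.012)&(q[:,2]>hs-.0005)
    mn,mx=q[m].min(0),q[m].max(0);cy=(mn[1]+mx[1])/2;cx=mx[0]-rb
    print("held shoulder",mn.round(4),mx.round(4),"centre tool",cx.round(4),cy.round(4),"eef",s["eef_pos"].round(4),s["wrist_force"].round(1),s["dq"].round(2))
E
python3 - <<'E'
from h import *
k,P,im,d=look("w10",names=())
held("w10",.015,.0025,0)
well("w10","wrist",np.array([.5263,.2445]),1,.027)
cv2.imwrite("pics/w10c.png",cv2.resize(im[140:400,180:460,::-1],None,fx=2,fy=2))
E
```

```text
held shoulder [ 0.0024 -0.0138  0.003 ] [0.0159 0.0139 0.0145] centre tool 0.0009 0.0001 eef [0.5246 0.2441 0.1056] [ 1.6  0.2 -1.8] [-0.01 -0.03 -0.05 -0.    0.01  0.  ]
w10 floor circle [526.4 244.1] 18.0 floor z 0.0179 1394 top z 0.0318 1680 fit [0.5266 0.2438] 0.14494
```

View pics/w10c.png

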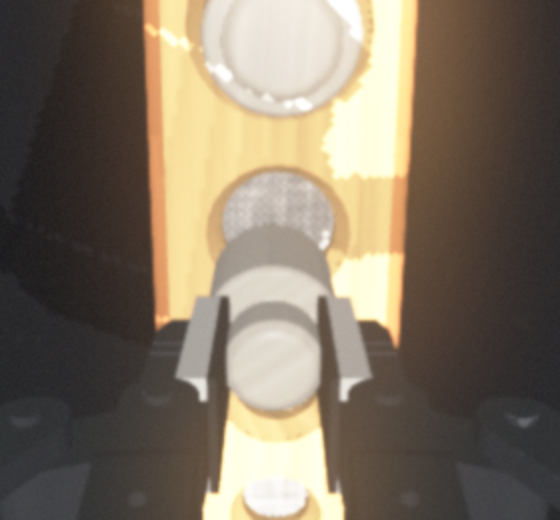

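The 200 hangs upright beside the seated 500. Its well is at crop position (278,215), within 2 mm of being under the tool. I'll lower it in two steps.

Emit:
carry_out([
  {"offset": [0.001,-0.0005,-0.015],"rotation": [0,0,0],"grip": 0.12},
  {"offset": [0,0,-0.015],"rotation": [0,0,0],"grip": 0.12},
  {"offset": [0,0,-0.006],"rotation": [0,0,0],"grip": 0.12},
  {"offset": [0,0,0],"rotation": [0,0,0],"grip": 0.12},
  {"offset": [0,0,0],"rotation": [0,0,0],"grip": 0.12},
])

```text
time: 14.1
eef_pos: [0.527, 0.2439, 0.072]
tool_rot: [-1.249, -2.883, -0.0]
wrist_force: [-0.9, 0.7, -1.8]
opening: 0.0182
grasp_force: 34.7
```

Emit:
carry_out([
  {"offset": [0,0,-0.007],"rotation": [0,0,0],"grip": 0.12},
  {"offset": [0,0,-0.006],"rotation": [0,0,0],"grip": 0.12},
  {"offset": [0,0,-0.004],"rotation": [0,0,0],"grip": 0.12},
  {"offset": [0,0,-0.002],"rotation": [0,0,0],"grip": 0.12},
  {"offset": [0,0,-0.001],"rotation": [0,0,0],"grip": 0.12},
  {"offset": [0,0,0],"rotation": [0,0,0],"grip": 0.12},
])

```text
time: 14.7
eef_pos: [0.527, 0.244, 0.0519]
tool_rot: [1.248, 2.883, 0.0]
wrist_force: [0.2, 0.3, -1.7]
opening: 0.018
grasp_force: 34.8
```

Emit:
carry_out([
  {"offset": [0,0,-0.001],"rotation": [0,0,0],"grip": 0.12},
  {"offset": [0,0,-0.0005],"rotation": [0,0,0],"grip": 0.12},
  {"offset": [0,0,0],"rotation": [0,0,0],"grip": 0.12},
])

```text
time: 15.0
eef_pos: [0.5273, 0.244, 0.0515]
tool_rot: [1.248, 2.882, 0.001]
wrist_force: [-2.3, -1.2, 5.4]
opening: 0.0181
grasp_force: 35.3
```

Emit:
carry_out([
  {"offset": [0,0,0],"rotation": [0,0,0],"grip": 0.25},
  {"offset": [0,0,0],"rotation": [0,0,0],"grip": 0.4},
  {"offset": [0,0,0],"rotation": [0,0,0],"grip": 0.4},
  {"offset": [0,0,0.02],"rotation": [0,0,0],"grip": 0.4},
  {"offset": [0,0,0.03],"rotation": [0,0,0],"grip": 0.4},
  {"offset": [0,0,0.04],"rotation": [0,0,0],"grip": 0.4},
  {"offset": [0,0,0],"rotation": [0,0,0],"grip": 0.4},
])

```text
time: 15.7
eef_pos: [0.5296, 0.245, 0.1474]
tool_rot: [1.245, 2.876, 0.012]
wrist_force: [-0.9, 0.5, 0.6]
opening: 0.0342
grasp_force: 0.0
```

```bash
python3 - <<'E'
from h import *
k,P,im,d=look("w11",names=());s=r.read_state()
print(s["eef_pos"].round(4),s["opening"])
print(top("w11","wrist",np.array([.5265,.244]),0,rad=.025))
print(top("w11","wrist",np.array([.484,.29]),0,rad=.025))
for i,xy in ((2,(.5633,.2049)),(3,(.596,.1697))):well("w11","wrist",np.array(xy),i,RM[i]+.005)
E
```

```text
[0.5287 0.2447 0.1444] 0.034358072545179204
(array([0.5273, 0.2451, 0.0653]), array([0.528 , 0.2445]), array([20. , 19.6]), np.float64(0.0661), 773)
(array([0.4844, 0.2899, 0.0825]), array([0.4844, 0.2898]), array([26.7, 26.6]), np.float64(0.0835), 1946)
w11 floor circle [562.9 204.9] 14.9 floor z 0.0178 975 top z 0.0317 1320 fit [0.5621 0.2058] 0.19803
w11 floor circle [596.3 168.5] 11.9 floor z 0.0179 523 top z 0.0318 931 fit [0.5948 0.1705] 0.14032
```

The 200 is home, with its top at 0.066 m. Next is the steel 100. I'll turn the gripper so its fingers pass between the black look-alikes.

Emit:
carry_out([
  {"offset": [0.006,-0.02,0],"rotation": [0,0,6],"grip": 0.4},
  {"offset": [0.013,-0.037,0],"rotation": [0,0,6],"grip": 0.4},
  {"offset": [0.014,-0.039,0],"rotation": [0,0,6],"grip": 0.4},
  {"offset": [0.014,-0.039,0],"rotation": [0,0,6],"grip": 0.4},
  {"offset": [0.014,-0.039,0],"rotation": [0,0,6],"grip": 0.4},
  {"offset": [0.014,-0.037,0],"rotation": [0,0,6],"grip": 0.4},
  {"offset": [0.008,-0.024,-0.01],"rotation": [0,0,4],"grip": 0.4},
  {"offset": [0,0,-0.02],"rotation": [0,0,0],"grip": 0.4},
])

```text
time: 16.55
eef_pos: [0.6112, 0.0052, 0.1102]
tool_rot: [0.191, 3.134, -0.002]
wrist_force: [-1.1, 0.5, -0.3]
opening: 0.0339
grasp_force: 0.0
```

Emit:
carry_out([
  {"offset": [0,0,0],"rotation": [0,0,0],"grip": 0.4},
  {"offset": [0,0,0],"rotation": [0,0,0],"grip": 0.4},
])

```text
time: 16.75
eef_pos: [0.6092, 0.0092, 0.109]
tool_rot: [-0.187, -3.133, -0.0]
wrist_force: [0.7, 0.3, 0.6]
opening: 0.0342
grasp_force: 0.0
```

```bash
python3 - <<'E'
from h import *
k,P,im,d=look("w12",names=());s=r.read_state()
print(s["eef_pos"].round(4),s["opening"],s["tool_rot"].round(3),s["dq"].round(3))
print(top("w12","wrist",np.array([.611,.008]),0,rad=.02))
E
```

```text
[0.6098 0.0095 0.1102] 0.034326420364488366 [-0.187 -3.135 -0.   ] [ 0.006 -0.013 -0.022  0.    -0.003 -0.001]
(array([0.6103, 0.0086, 0.0371]), array([0.6111, 0.0085]), array([16. , 15.7]), np.float64(0.0384), 534)
```

View pics/w12.png

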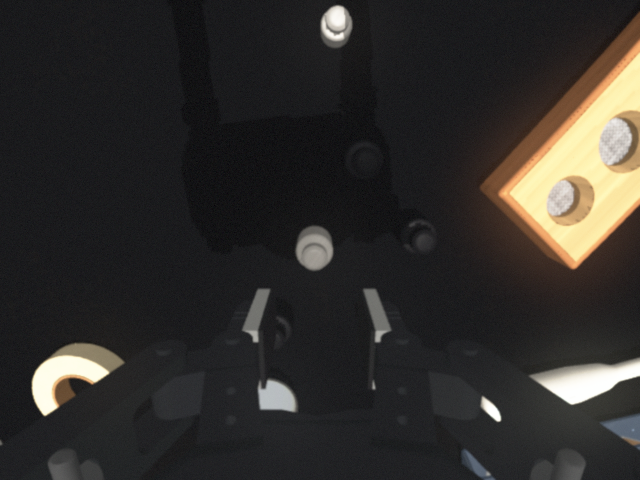

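The steel 100 is at (314,250). The black look-alikes at (365,158), (419,236) and (283,330) all clear the finger tracks.

Emit:
carry_out([
  {"offset": [0.001,-0.001,-0.03],"rotation": [0,0,0],"grip": 0.4},
  {"offset": [0,0,-0.028],"rotation": [0,0,0],"grip": 0.4},
  {"offset": [0,0,-0.015],"rotation": [0,0,0],"grip": 0.4},
  {"offset": [0,0,-0.008],"rotation": [0,0,0],"grip": 0.4},
  {"offset": [0,0,0],"rotation": [0,0,0],"grip": 0.4},
  {"offset": [0,0,0],"rotation": [0,0,0],"grip": 0.4},
])

```text
time: 17.4
eef_pos: [0.6118, 0.0081, 0.0309]
tool_rot: [0.187, 3.134, 0.0]
wrist_force: [0.1, -1.1, 0.8]
opening: 0.0337
grasp_force: 0.0
```

Emit:
carry_out([
  {"offset": [0,0,-0.003],"rotation": [0,0,0],"grip": 0.4},
  {"offset": [0,0,0],"rotation": [0,0,0],"grip": 0.3},
  {"offset": [0,0,0],"rotation": [0,0,0],"grip": 0.25},
  {"offset": [0,0,0],"rotation": [0,0,0],"grip": 0.2},
  {"offset": [0,0,0],"rotation": [0,0,0],"grip": 0.15},
  {"offset": [0,0,0],"rotation": [0,0,0],"grip": 0.1},
  {"offset": [0,0,0],"rotation": [0,0,0],"grip": 0.07},
  {"offset": [0,0,0],"rotation": [0,0,0],"grip": 0.07},
], grip_force=30)

```text
time: 18.2
eef_pos: [0.6112, 0.0078, 0.0268]
tool_rot: [0.187, 3.135, -0.0]
wrist_force: [-0.3, -0.5, 3.3]
opening: 0.014
grasp_force: 29.2
```

Emit:
carry_out([
  {"offset": [0,0,0.01],"rotation": [0,0,0],"grip": 0.07},
  {"offset": [0,0,0.03],"rotation": [0,0,0],"grip": 0.07},
  {"offset": [0,0,0.04],"rotation": [0,0,0],"grip": 0.07},
  {"offset": [0,0,0.02],"rotation": [0,0,-4],"grip": 0.07},
  {"offset": [-0.006,0.025,0],"rotation": [0,0,-6],"grip": 0.07},
  {"offset": [-0.01,0.04,0],"rotation": [0,0,-6],"grip": 0.07},
  {"offset": [-0.01,0.042,0],"rotation": [0,0,-6],"grip": 0.07},
  {"offset": [-0.01,0.042,0],"rotation": [0,0,-6],"grip": 0.07},
])

```text
time: 19.0
eef_pos: [0.5743, 0.1582, 0.1266]
tool_rot: [-0.948, -2.995, -0.0]
wrist_force: [-0.3, 0.3, -1.0]
opening: 0.014
grasp_force: 29.4
```

Emit:
carry_out([
  {"offset": [-0.008,0.03,0],"rotation": [0,0,-6],"grip": 0.07},
  {"offset": [-0.004,0.0177,0],"rotation": [0,0,-6],"grip": 0.07},
  {"offset": [0,0,-0.015],"rotation": [0,0,0],"grip": 0.07},
  {"offset": [0,0,-0.015],"rotation": [0,0,0],"grip": 0.07},
  {"offset": [0,0,0],"rotation": [0,0,0],"grip": 0.07},
  {"offset": [0,0,0],"rotation": [0,0,0],"grip": 0.07},
])

```text
time: 19.6
eef_pos: [0.5626, 0.2034, 0.095]
tool_rot: [-1.249, -2.881, 0.003]
wrist_force: [-0.9, 0.2, -1.1]
opening: 0.0142
grasp_force: 29.4
```

```bash
python3 - <<'E'
from h import *
k,P,im,d=look("w13",names=())
held("w13",.012,.0025,0)
well("w13","wrist",np.array([.5631,.2047]),2,.024)
cv2.imwrite("pics/w13c.png",cv2.resize(im[140:400,180:460,::-1],None,fx=2,fy=2))
E
```

```text
held shoulder [ 0.0028 -0.0107  0.0022] [0.0132 0.0114 0.0144] centre tool 0.0012 0.0003 eef [0.5631 0.2036 0.096 ] [-0.   0.8 -0.6] [ 0.   -0.01 -0.02  0.   -0.    0.01]
w13 floor circle [562.8 204.7] 15.0 floor z 0.0179 1377 top z 0.0318 1643 fit [0.5629 0.2045] 0.16153
```

View pics/w13c.png

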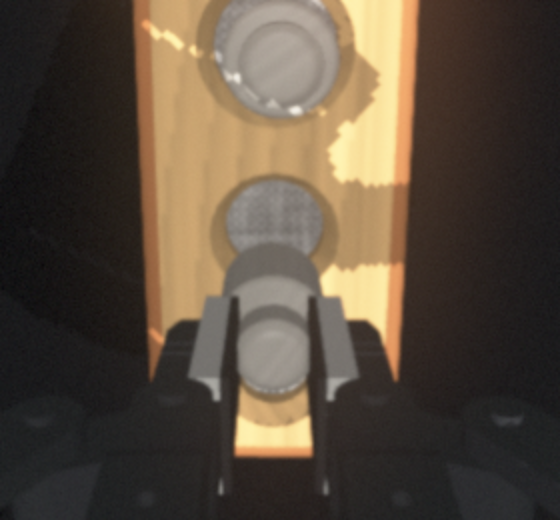

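The 100 is held upright, its well at crop position (275,215) is directly beneath, and the 200 is seated. I'll lower it.

Emit:
carry_out([
  {"offset": [0,0,-0.015],"rotation": [0,0,0],"grip": 0.07},
  {"offset": [0,0,-0.015],"rotation": [0,0,0],"grip": 0.07},
  {"offset": [0,0,-0.006],"rotation": [0,0,0],"grip": 0.07},
  {"offset": [0,0,-0.004],"rotation": [0,0,0],"grip": 0.07},
  {"offset": [0,0,-0.003],"rotation": [0,0,0],"grip": 0.07},
  {"offset": [0,0,-0.003],"rotation": [0,0,0],"grip": 0.07},
  {"offset": [0,0,-0.002],"rotation": [0,0,0],"grip": 0.07},
  {"offset": [0,0,0],"rotation": [0,0,0],"grip": 0.07},
])

```text
time: 20.45
eef_pos: [0.563, 0.2047, 0.0483]
tool_rot: [-1.249, -2.883, -0.0]
wrist_force: [0.4, -0.3, -1.9]
opening: 0.0143
grasp_force: 29.4
```

Emit:
carry_out([
  {"offset": [0,0,-0.0015],"rotation": [0,0,0],"grip": 0.07},
  {"offset": [0,0,-0.001],"rotation": [0,0,0],"grip": 0.07},
  {"offset": [0,0,-0.0005],"rotation": [0,0,0],"grip": 0.07},
  {"offset": [0,0,0],"rotation": [0,0,0],"grip": 0.07},
  {"offset": [0,0,0],"rotation": [0,0,0],"grip": 0.07},
])

```text
time: 20.95
eef_pos: [0.563, 0.2046, 0.0454]
tool_rot: [1.249, 2.883, 0.0]
wrist_force: [0.6, -0.5, -1.2]
opening: 0.0143
grasp_force: 29.4
```

Emit:
carry_out([
  {"offset": [0,0,-0.0008],"rotation": [0,0,0],"grip": 0.07},
  {"offset": [0,0,0],"rotation": [0,0,0],"grip": 0.07},
  {"offset": [0,0,0],"rotation": [0,0,0],"grip": 0.07},
])

```text
time: 21.25
eef_pos: [0.5631, 0.2047, 0.0449]
tool_rot: [1.248, 2.882, 0.0]
wrist_force: [0.0, 0.1, 0.3]
opening: 0.0143
grasp_force: 29.5
```

Emit:
carry_out([
  {"offset": [0,0,-0.0003],"rotation": [0,0,0],"grip": 0.07},
  {"offset": [0,0,0],"rotation": [0,0,0],"grip": 0.2},
  {"offset": [0,0,0],"rotation": [0,0,0],"grip": 0.35},
  {"offset": [0,0,0],"rotation": [0,0,0],"grip": 0.35},
  {"offset": [0,0,0.02],"rotation": [0,0,0],"grip": 0.35},
  {"offset": [0,0,0.03],"rotation": [0,0,0],"grip": 0.35},
  {"offset": [0,0,0.04],"rotation": [0,0,0],"grip": 0.35},
  {"offset": [0,0,0],"rotation": [0,0,0],"grip": 0.35},
])

```text
time: 22.05
eef_pos: [0.5657, 0.2055, 0.1416]
tool_rot: [1.245, 2.875, 0.011]
wrist_force: [0.9, 0.2, 0.7]
opening: 0.03
grasp_force: 0.0
```

```bash
python3 - <<'E'
from h import *
k,P,im,d=look("w14",names=());s=r.read_state()
print(s["eef_pos"].round(4),s["opening"])
print(top("w14","wrist",np.array([.563,.2045]),0,rad=.02))
well("w14","wrist",np.array([.596,.1695]),3,.021)
E
```

```text
[0.5648 0.2052 0.1386] 0.029573815927518978
(array([0.5627, 0.2061, 0.0551]), array([0.5632, 0.2055]), array([16.1, 16. ]), np.float64(0.0559), 485)
w14 floor circle [595.8 169.4] 11.9 floor z 0.0178 646 top z 0.0317 1174 fit [0.5946 0.1705] 0.15705
```

Emit:
carry_out([
  {"offset": [-0.012,-0.024,0],"rotation": [0,0,0],"grip": 0.35},
  {"offset": [-0.019,-0.037,0],"rotation": [0,0,0],"grip": 0.35},
  {"offset": [-0.02,-0.039,0],"rotation": [0,0,0],"grip": 0.35},
  {"offset": [-0.02,-0.039,0],"rotation": [0,0,0],"grip": 0.35},
  {"offset": [-0.0135,-0.0285,-0.01],"rotation": [0,0,0],"grip": 0.35},
  {"offset": [0,0,-0.025],"rotation": [0,0,0],"grip": 0.35},
  {"offset": [0,0,-0.015],"rotation": [0,0,0],"grip": 0.35},
  {"offset": [0,0,0],"rotation": [0,0,0],"grip": 0.35},
])

```text
time: 22.9
eef_pos: [0.4765, 0.0373, 0.0806]
tool_rot: [-1.246, -2.877, 0.004]
wrist_force: [0.2, -0.5, -0.2]
opening: 0.0295
grasp_force: 0.0
```

Emit:
carry_out([
  {"offset": [0,0,0],"rotation": [0,0,0],"grip": 0.35},
  {"offset": [0,0,0],"rotation": [0,0,0],"grip": 0.35},
])

```text
time: 23.1
eef_pos: [0.4791, 0.0377, 0.0852]
tool_rot: [1.247, 2.883, 0.001]
wrist_force: [-0.2, 0.0, 0.1]
opening: 0.0299
grasp_force: 0.0
```

```bash
python3 - <<'E'
from h import *
k,P,im,d=look("w15",names=());s=r.read_state()
print(s["eef_pos"].round(4),s["opening"],s["tool_rot"].round(3),s["dq"].round(3))
print(top("w15","wrist",np.array([.4785,.037]),0,rad=.017))
E
```

```text
[0.4793 0.0376 0.0853] 0.02995743145769438 [1.247e+00 2.882e+00 1.000e-03] [-0.002 -0.002 -0.     0.    -0.003  0.001]
(array([0.4734, 0.0323, 0.0878]), array([0.4772, 0.0355]), array([29.9, 29.6]), np.float64(0.0872), 67)
```

```bash
python3 - <<'E'
from h import *
X,ok,_=cloud("w15","wrist")
m=ok&(np.hypot(X[:,0]-.4785,X[:,1]-.037)<.02)&(X[:,2]>.026)&(X[:,2]<.05)
print(m.sum(),X[m].min(0).round(4),X[m].max(0).round(4),((X[m].min(0)+X[m].max(0))/2).round(4),X[m].mean(0).round(4))
E
```

```text
412 [0.4722 0.0305 0.0261] [0.4852 0.0437 0.0321] [0.4787 0.0371 0.0291] [0.4781 0.0378 0.03  ]
```

Emit:
carry_out([
  {"offset": [-0.0006,-0.0003,-0.025],"rotation": [0,0,0],"grip": 0.35},
  {"offset": [0,0,-0.02],"rotation": [0,0,0],"grip": 0.35},
  {"offset": [0,0,-0.012],"rotation": [0,0,0],"grip": 0.35},
  {"offset": [0,0,-0.005],"rotation": [0,0,0],"grip": 0.35},
  {"offset": [0,0,0],"rotation": [0,0,0],"grip": 0.35},
  {"offset": [0,0,0],"rotation": [0,0,0],"grip": 0.35},
])

```text
time: 23.75
eef_pos: [0.4786, 0.0369, 0.0234]
tool_rot: [1.248, 2.882, 0.001]
wrist_force: [0.3, 0.5, 0.2]
opening: 0.0299
grasp_force: 0.0
```

Emit:
carry_out([
  {"offset": [0,0,-0.0025],"rotation": [0,0,0],"grip": 0.35},
  {"offset": [0,0,0],"rotation": [0,0,0],"grip": 0.28},
  {"offset": [0,0,0],"rotation": [0,0,0],"grip": 0.22},
  {"offset": [0,0,0],"rotation": [0,0,0],"grip": 0.17},
  {"offset": [0,0,0],"rotation": [0,0,0],"grip": 0.12},
  {"offset": [0,0,0],"rotation": [0,0,0],"grip": 0.07},
  {"offset": [0,0,0],"rotation": [0,0,0],"grip": 0.04},
  {"offset": [0,0,0],"rotation": [0,0,0],"grip": 0.04},
], grip_force=25)

```text
time: 24.55
eef_pos: [0.478, 0.0368, 0.02]
tool_rot: [1.249, 2.882, 0.0]
wrist_force: [-0.7, -0.6, 2.0]
opening: 0.0114
grasp_force: 24.4
```

Emit:
carry_out([
  {"offset": [0,0,0.01],"rotation": [0,0,0],"grip": 0.04},
  {"offset": [0,0,0.03],"rotation": [0,0,0],"grip": 0.04},
  {"offset": [0,0,0.035],"rotation": [0,0,0],"grip": 0.04},
  {"offset": [0.0125,0.0144,0.015],"rotation": [0,0,0],"grip": 0.04},
  {"offset": [0.022,0.025,0],"rotation": [0,0,0],"grip": 0.04},
  {"offset": [0.025,0.028,0],"rotation": [0,0,0],"grip": 0.04},
  {"offset": [0.025,0.028,0],"rotation": [0,0,0],"grip": 0.04},
  {"offset": [0.02,0.023,0],"rotation": [0,0,0],"grip": 0.04},
])

```text
time: 25.35
eef_pos: [0.5834, 0.1568, 0.11]
tool_rot: [1.248, 2.883, 0.001]
wrist_force: [0.6, -0.7, -0.4]
opening: 0.0111
grasp_force: 24.4
```

Emit:
carry_out([
  {"offset": [0.013,0.014,0],"rotation": [0,0,0],"grip": 0.04},
  {"offset": [0,0,-0.015],"rotation": [0,0,0],"grip": 0.04},
  {"offset": [0,0,-0.01],"rotation": [0,0,0],"grip": 0.04},
  {"offset": [0,0,0],"rotation": [0,0,0],"grip": 0.04},
  {"offset": [0,0,0],"rotation": [0,0,0],"grip": 0.04},
  {"offset": [0,0,0],"rotation": [0,0,0],"grip": 0.04},
])

```text
time: 25.95
eef_pos: [0.5953, 0.1686, 0.0855]
tool_rot: [1.25, 2.882, 0.001]
wrist_force: [-0.2, 0.9, -0.1]
opening: 0.0112
grasp_force: 24.5
```

```bash
python3 - <<'E'
from h import *
k,P,im,d=look("w16",names=())
held("w16",.009,.0025,0)
well("w16","wrist",np.array([.5958,.1695]),3,.021)
cv2.imwrite("pics/w16c.png",cv2.resize(im[140:400,180:460,::-1],None,fx=2,fy=2))
E
```

```text
held shoulder [ 0.0021 -0.0073  0.002 ] [0.0093 0.0086 0.0145] centre tool 0.0003 0.0006 eef [0.5955 0.1688 0.0857] [ 0.5  0.3 -1.1] [ 0.01  0.   -0.01  0.   -0.    0.  ]
w16 floor circle [595.5 169.6] 12.0 floor z 0.018 1146 top z 0.0318 1541 fit [0.5953 0.1696] 0.18652
```

View pics/w16c.png

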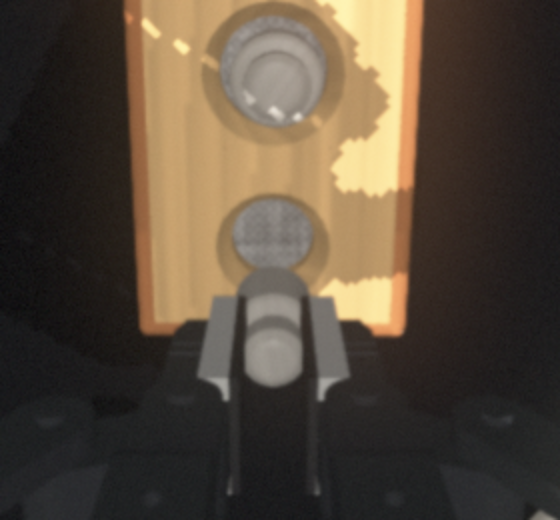

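The 50 is held upright, its well at crop position (273,232) is on the tool line, and the 100 is seated. I'll lower it.

Emit:
carry_out([
  {"offset": [-0.0002,0.0003,-0.014],"rotation": [0,0,0],"grip": 0.04},
  {"offset": [0,0,-0.014],"rotation": [0,0,0],"grip": 0.04},
  {"offset": [0,0,-0.006],"rotation": [0,0,0],"grip": 0.04},
  {"offset": [0,0,-0.004],"rotation": [0,0,0],"grip": 0.04},
  {"offset": [0,0,-0.003],"rotation": [0,0,0],"grip": 0.04},
  {"offset": [0,0,-0.003],"rotation": [0,0,0],"grip": 0.04},
  {"offset": [0,0,0],"rotation": [0,0,0],"grip": 0.04},
  {"offset": [0,0,0],"rotation": [0,0,0],"grip": 0.04},
])

```text
time: 26.8
eef_pos: [0.5954, 0.1696, 0.0411]
tool_rot: [1.248, 2.882, 0.0]
wrist_force: [0.3, -0.1, -0.4]
opening: 0.011
grasp_force: 24.5
```

Emit:
carry_out([
  {"offset": [0,0,-0.0015],"rotation": [0,0,0],"grip": 0.04},
  {"offset": [0,0,-0.001],"rotation": [0,0,0],"grip": 0.04},
  {"offset": [0,0,-0.0003],"rotation": [0,0,0],"grip": 0.04},
  {"offset": [0,0,0],"rotation": [0,0,0],"grip": 0.04},
  {"offset": [0,0,0],"rotation": [0,0,0],"grip": 0.04},
])

```text
time: 27.3
eef_pos: [0.5953, 0.1696, 0.0381]
tool_rot: [1.249, 2.883, 0.0]
wrist_force: [-0.9, -0.2, 0.2]
opening: 0.0111
grasp_force: 24.6
```

Emit:
carry_out([
  {"offset": [0,0,-0.0006],"rotation": [0,0,0],"grip": 0.04},
  {"offset": [0,0,0],"rotation": [0,0,0],"grip": 0.04},
  {"offset": [0,0,0],"rotation": [0,0,0],"grip": 0.04},
])

```text
time: 27.6
eef_pos: [0.5954, 0.1695, 0.038]
tool_rot: [1.248, 2.882, 0.0]
wrist_force: [-1.6, -0.3, 5.7]
opening: 0.0109
grasp_force: 24.8
```

Contact with the well floor (+5.7 N). I'll release, retreat and check the final state.

Emit:
carry_out([
  {"offset": [0,0,0.0003],"rotation": [0,0,0],"grip": 0.15},
  {"offset": [0,0,0],"rotation": [0,0,0],"grip": 0.3},
  {"offset": [0,0,0],"rotation": [0,0,0],"grip": 0.35},
  {"offset": [0,0,0.02],"rotation": [0,0,0],"grip": 0.35},
  {"offset": [0,0,0.03],"rotation": [0,0,0],"grip": 0.35},
  {"offset": [0,0,0.04],"rotation": [0,0,0],"grip": 0.35},
  {"offset": [0,0,0.04],"rotation": [0,0,0],"grip": 0.35},
  {"offset": [0,0,0],"rotation": [0,0,0],"grip": 0.35},
])

```text
time: 28.4
eef_pos: [0.5977, 0.1702, 0.1754]
tool_rot: [1.245, 2.874, 0.011]
wrist_force: [1.1, -0.0, 0.2]
opening: 0.0302
grasp_force: 0.0
```

Emit:
carry_out([
  {"offset": [0.01,-0.02,0.03],"rotation": [0,0,0],"grip": 0.35},
  {"offset": [0.01,-0.03,0.03],"rotation": [0,0,0],"grip": 0.35},
  {"offset": [0.01,-0.02,0.02],"rotation": [0,0,0],"grip": 0.35},
  {"offset": [0,0,0],"rotation": [0,0,0],"grip": 0.35},
  {"offset": [0,0,0],"rotation": [0,0,0],"grip": 0.35},
  {"offset": [0,0,0],"rotation": [0,0,0],"grip": 0.35},
])

```text
time: 29.0
eef_pos: [0.6246, 0.1003, 0.2455]
tool_rot: [-1.246, -2.881, 0.002]
wrist_force: [0.2, 0.5, -0.3]
opening: 0.0298
grasp_force: 0.0
```

```bash
python3 - <<'E'
from h import *
k,P,im,d=look("w17",names=());s=r.read_state()
print(s["eef_pos"].round(4))
look("side2","side",names=("bench_timer","glass_beaker"))
for n,xy in {"500":(.484,.29),"200":(.527,.2443),"100":(.563,.205),"50":(.5955,.1695)}.items():
    print(n,top("w17","wrist",np.array(xy),0,rad=.02),top("side2","side",np.array(xy)+[-.001,-.001],0,rad=.02))
a=np.load("side2.npz")["im"][:,:,::-1];cv2.imwrite("pics/fin.png",np.hstack([cv2.resize(a[60:400,120:460],(400,400)),cv2.resize(im[:,80:560,::-1],(400,400))]))
E
```

```text
[0.6245 0.1004 0.2455]
bench_timer 0.77 [161. 270.  31.  29.] [ 0.373 -0.118  0.018] [86 92 81]
glass_beaker 0.87 [373. 332.  40.  57.] [ 0.735 -0.024  0.012] [101 100  96]
500 None (array([0.484 , 0.2849, 0.0817]), array([0.4827, 0.2856]), array([26.3, 26.9]), np.float64(0.0832), 96)
200 (array([0.5291, 0.2422, 0.0652]), array([0.5279, 0.2435]), array([19.8, 18.6]), np.float64(0.0662), 461) (array([0.5274, 0.2402, 0.0644]), array([0.5266, 0.2427]), array([19.8, 20.6]), np.float64(0.0656), 61)
100 (array([0.563 , 0.2048, 0.0552]), array([0.5628, 0.2053]), array([15.9, 16.6]), np.float64(0.0561), 321) (array([0.5628, 0.2021, 0.0539]), array([0.5611, 0.2034]), array([15.6, 14.8]), np.float64(0.0552), 48)
50 (array([0.5956, 0.1704, 0.0479]), array([0.5957, 0.1705]), array([12.5, 12.4]), np.float64(0.0481), 175) (array([0.5955, 0.1665, 0.0468]), array([0.5947, 0.1667]), array([12.5, 12.3]), np.float64(0.0482), 38)
```

View pics/fin.png

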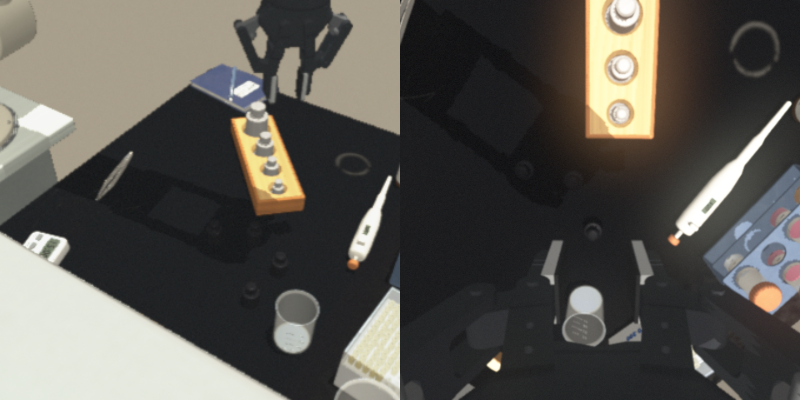

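The last picture shows all four weights upright in the block in size order. Their tops read 83, 66, 56 and 48 mm, matching full seating. The beaker and timer haven't moved.

```bash
python3 -c "
from bench import r
print(r.hand_in())"
```

```text
the job is handed in; nothing more can be done
None
```

All four steel weights are back in their own wells, upright, fully seated and in order of size; the beaker and timer stand where they did, and the job is handed in.

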